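# Dock a tray of wicker goods and show a basket's barcode to the fixed reader

## Task

At this goods-in bench, slide the loaded blue tray along the rollers into the dock on the robot's left, right up against the rubber stops, without tipping the goods in it. Then lift the brown wicker basket with the arched handle out of the tray and hold it up to the fixed code reader on the column, upright, with the barcode label level with the window, centred on it, squarely facing it and 12 cm away from it. Finish while still holding the basket there in the air; leave the tray docked with the other goods in it, and do not disturb the reader or the things on the bench.

Things in the scene. Friction and masses are not known exactly. Their poses are not given: they have to be found in the camera images.
- dock_stop (a point): Where the docked tray ends: midway between the faces of the two black rubber stops (26 mm wide, 140 mm apart) on the galvanised plate (141 mm high over the bench) closing the left end of the roller conveyor; 105 mm above the bench. Fixed. Its y axis is the way the tray slides into the dock (about world +y), x across the lane, z up.
- dock_mouth (a point): Centre of the dock's entry, 120 mm before the stops, at roller-top height, 75 mm above the bench; axes as dock_stop. From here on sheet-metal sides 250 mm apart, with bent-over lips (139 mm high) above the tray's side rims. Before it, green guide strips (136 mm high) taper over 70 mm from 274 mm apart. Free rollers: the tray slides at 1 to 4 N, stays where left; more force means stop or guide.
- tray_middle (a point): Blue loaded tray, loose on the rollers, 220 mm wide (x; 240 mm over its side rims) by 380 mm long (y) by 55 mm high; walls and floor 5 mm. The point is at the centre of the tray, half-way up (27.5 mm above its underside). Its y axis points along its length towards the dock. Tray and load weigh about 0.8 kg.
- tray_front (a point): Centre of the outer face of the tray's leading end wall (towards the dock), 30 mm above the tray's underside; same axes as the tray.
- tray_back (a point): Centre of the outer face of the tray's trailing end wall (55 mm high; away from the dock), 30 mm above the tray's underside; same axes as the tray. A push here along the lane moves the tray; the rollers continue behind it, and no goods higher than the wall stand within 70 mm of this wall.
- basket_grip (a point): Centre of the wooden grip of the dark brown basket's arched handle: a bar 14 mm thick (basket x), 66 mm long (y), 16 mm high, 125 mm above the basket's underside. Basket 82 mm (x) by 122 mm (y), rim 70 mm high; between rim and grip only two thin handle rods, at y +-54 mm narrowing to +-30 mm. Barcode label on the +x side. Loose on the tray floor (80 mm above the bench), 0.15 kg.
- basket_label (a point): Centre of the white barcode label (72 by 42 mm, green sticker above it folded over the rim) on the basket's +x side: 42 mm from the basket's middle along its x axis and 90 mm below the grip's centre. Same axes as the basket: x points straight out of the label, z up.
- reader_window (a point): Centre of the window of the fixed code reader (dark block 56 mm wide, 44 mm high, four red lamps round the lens) clamped on an aluminium column 310 mm high behind the conveyor. Its -x axis points straight out of the window, level, towards the reading place; the column's axis is 86 mm behind the window; z up. Its height and direction differ from one start to the next.
- reading_point (a point): The reading place in the air: 120 mm straight out from the window, at its height, where the centre of the label must be. Same axes as the reader (the label looks along +x, so that the held basket's axes match these).
- bread_basket_mid (a point): Light round basket without handle, 116 mm across and 62 mm high, standing in the tray; centre, half-way up. Stays in the tray.
- carton_mid (a point): Small plain brown carton 95 by 60 by 40 mm lying in the trailing end of the tray; centre. Stays in the tray.
- tape_roll: Roll of brown packing tape lying on the bench, 98 mm across, 48 mm high; origin under its centre. Leave alone.
- pistol_reader: Dark pistol-shaped hand reader lying on its side on the bench, about 90 by 140 mm, 40 mm high; origin under its middle. Leave alone.
- tape_dispenser: Grey desk tape dispenser on the bench, 150 by 66 mm, 102 mm high; origin under its centre. Leave alone.
Not all that is in view belongs to the job. Leave any red look-alike of the part that bears carton_mid alone.

How it is judged:
On the way, in this order (a step that is already met when the one before it is completed fails the run):
1. the tray is home in the dock, against the stops, with all its goods standing in it (y of tray_front in the frame of dock_stop between -0.008 and 0.006 m and x of tray_middle in the frame of dock_stop between -0.012 and 0.012 m and angle between the y axis of tray_middle and the y axis of dock_stop, either way round below 0.05 rad and angle between tray_middle's own z axis and vertical below 0.04 rad and z of tray_middle in the frame of dock_stop between -0.01 and 0.006 m and x of bread_basket_mid in the frame of tray_middle between -0.1 and 0.1 m and y of bread_basket_mid in the frame of tray_middle between -0.18 and 0.18 m and z of bread_basket_mid in the frame of tray_middle below 0.03 m and angle between each of bread_basket_mid, carton_mid, basket_grip's own z axis and vertical below 0.35 rad and x of carton_mid in the frame of tray_middle between -0.1 and 0.1 m and y of carton_mid in the frame of tray_middle between -0.18 and 0.18 m and z of carton_mid in the frame of tray_middle below 0.025 m and x of basket_grip in the frame of tray_middle between -0.1 and 0.1 m and y of basket_grip in the frame of tray_middle between -0.18 and 0.18 m and z of basket_grip in the frame of tray_middle below 0.115 m), for 0.2 s.
2. the basket is lifted clear of the docked tray (y of tray_front in the frame of dock_stop between -0.008 and 0.006 m and x of tray_middle in the frame of dock_stop between -0.012 and 0.012 m and angle between the y axis of tray_middle and the y axis of dock_stop, either way round below 0.05 rad and angle between tray_middle's own z axis and vertical below 0.04 rad and z of tray_middle in the frame of dock_stop between -0.01 and 0.006 m and z of basket_grip in the frame of tray_middle above 0.15 m and contact force between the fingers and basket above 0.5 N and contact force between basket and tray below 0.1 N), for 0.1 s.
At the end, for the whole second after the job is handed in: Basket held still, touching only the fingers, upright and label facing the window within 0.2 rad, label centre within 25 mm (each axis) of the point 120 mm out from the window; tray within 8 mm of the stops, straight within 0.05 rad, on the rollers, the light basket and the carton upright in it (y of tray_front in the frame of dock_stop between -0.008 and 0.006 m and x of tray_middle in the frame of dock_stop between -0.012 and 0.012 m and angle between the y axis of tray_middle and the y axis of dock_stop, either way round below 0.05 rad and angle between tray_middle's own z axis and vertical below 0.04 rad and z of tray_middle in the frame of dock_stop between -0.01 and 0.006 m and x of bread_basket_mid in the frame of tray_middle between -0.1 and 0.1 m and y of bread_basket_mid in the frame of tray_middle between -0.18 and 0.18 m and z of bread_basket_mid in the frame of tray_middle below 0.03 m and angle between each of bread_basket_mid, carton_mid's own z axis and vertical below 0.35 rad and x of carton_mid in the frame of tray_middle between -0.1 and 0.1 m and y of carton_mid in the frame of tray_middle between -0.18 and 0.18 m and z of carton_mid in the frame of tray_middle below 0.025 m and x of basket_label in the frame of reading_point between -0.025 and 0.025 m and y of basket_label in the frame of reading_point between -0.025 and 0.025 m and z of basket_label in the frame of reading_point between -0.025 and 0.025 m and x of basket_grip in the frame of reading_point below -0.02 m and angle between the x axis of basket_label and the x axis of reading_point, either way round below 0.2 rad and angle between the y axis of basket_label and the y axis of reading_point, either way round below 0.2 rad and angle between basket_label's own z axis and vertical below 0.2 rad and contact force between the fingers and basket above 1 N and contact force between basket and tray below 0.1 N and contact force between basket and conveyor below 0.1 N and contact force between basket and reader_stand below 0.1 N and contact force between basket and bread_basket below 0.1 N and contact force between basket and carton below 0.1 N and linear speed of basket below 0.03 m/s); the arm keeps its last pose, push and grip.
It fails at once if goods in the tray tipped over (angle between any of bread_basket_mid, carton_mid, basket_grip's own z axis and vertical above 0.6 rad).
It fails at once if the reader knocked out of place (distance of reader_window from where it was at the start of the episode above 0.01 m).
It fails at once if things on the bench disturbed (distance of any of tape_roll, pistol_reader, tape_dispenser from where it was at the start of the episode above 0.03 m).
It also fails if it takes over 54 s, if anything falls off the work surface, if the arm or the gripper's body presses on something with over 40 N, if the wrist force passes 120 N, or if a joint passes its speed limit or range.

## Robot

A 6-joint arm with a two-finger parallel gripper is mounted at the origin on the work surface. World frame = base frame: x ahead of the robot, y to its left, z up, the work surface at z = 0. Lengths are in m, angles in rad, forces in N, time in s.
With the tool pointing down it reaches from about 0.3 to 1 m from the base axis. Payload 5.1 kg.
Tool frame: the origin (TCP) lies at the very end of the fingers, on their centre line; the grasp point (between the pads) lies 19 mm behind it (arm.hold_point_z is the distance from the TCP to the grasp point, in m); z points along the fingers, y is the direction in which the jaws open and shut (so a half turn about z gives the same grasp; the last joint's range is limited). The gripper opens to 95 mm and grips with 3 to 60 N. Pads are 20 mm wide; open, the fingers measure 119 mm over their backs; the gripper's body (75 mm by 180 mm) begins 59 mm behind the grasp point.
Start: joints at [1.025, 0.124, 1.65, -0, 1.367, -0.083], TCP at [0.29, 0.582, 0.215] pointing down, gripper open.
Joint ranges: [-2.61, 2.61], [-1.02, 2.33], [0.03, 2.71], [-1.35, 4.49], [0.32, 2.68], [-2.91, 2.91]. Speed limits (rad/s): [2.57, 2.57, 3.14, 3.14, 3.14, 3.14].

## Interface

Orientations are given as a rotation vector (axis times angle).
In Python, from plant import arm gives the robot as it stands. Calls block until the motion is done:
- arm.goto(position, orientation): joint-space move of the TCP to a pose.
- arm.move_l(position, rot=None, speed=0.15): straight line of the TCP; rot=None keeps the orientation; speed is the mean speed in m/s.
- arm.set_joints(angles): joint-space move.
- arm.command_gripper(opening, effort=None): finger opening in m; effort is the grip in N (None keeps the last); returns when the fingers have stopped.
- arm.sleep(seconds).
- arm.solve_ik(position, orientation): joint angles nearest the present ones, or None.
- arm.camera(name): name is "scene" or "top" or "wrist"; returns the picture (384x512x3 uint8, red, green, blue); there is no depth.
- arm.camera_model(name): a dict with "fov_y" (degrees; the focal length in pixels is half the picture's height over the tangent of half this angle, whatever the lens; pixels are square), "cx", "cy" (the principal point, pixels), "R" (3x3) and "t" (3): a world point X has camera coordinates R X + t. Camera axes: x right, y down, z forward; pixel columns grow to the right and rows downward; lengths in m; the calibration is good to about 2 mm. A picture is of the moment at which its call begins: read the wrist's pose just before it. camera_model takes no time and is no camera call; for the wrist camera it gives the pose at the moment of the call.
A pose or a line that the arm cannot do raises arm.MotionError and nothing moves.
- arm.hand_in(): hands the job in, once; it reports no verdict.
Readings, each from a call of its own:
- arm.get_time(): time.
- arm.get_q(): joint angles.
- arm.get_joint_velocities(): joint speeds.
- arm.get_joint_efforts(): joint torques, N m.
- arm.get_tool_pos(): TCP position.
- arm.get_eef_rot(): TCP orientation.
- arm.get_force(): force on the tool from outside, world axes, zero at the start.
- arm.get_wrist_torque(): the same for the moment, N m.
- arm.get_width(): finger opening in m.
Only numpy, scipy, OpenCV 4.12 (cv2) and the standard library are available. Lean on these libraries where they do the work, as an engineer would, in place of code of your own. Each camera call takes 0.05 s, during which the arm holds its last target.

## Working session

There is one attempt and no reset: what is moved stays moved. The work goes in short steps, each a Python script; the robot and the scene stay as the last script left them, time stands still between calls to the robot, and variables do not carry over. Pictures are saved under pics/ and viewed, and the job is handed in when it is done.

```bash
ls; mkdir -p pics; python3 - <<'E'
from plant import arm
import cv2,numpy as np
np.set_printoptions(precision=4,suppress=True)
for n in ["scene","top","wrist"]:
    m=arm.camera_model(n); im=arm.camera(n)
    cv2.imwrite(f"pics/{n}0.png",im[:,:,::-1]); print(n,m['fov_y'],m['cx'],m['cy'],"C",-np.array(m['R']).T@m['t'],np.array(m['R']).tolist(), [k for k in m])
print(arm.get_time(),arm.hold_point_z,arm.get_force(),arm.get_eef_rot())
E
```

```text
pics
scene 56.265197821157564 254.79662251432305 190.56773532443688 C [ 1.3131 -0.1877  1.1006] [[0.19530587941881872, 0.9806696072965453, 0.011947166579637368], [0.7562236014168371, -0.14282714256188456, -0.6385344720590704], [-0.624484970295195, 0.1337442659423081, -0.7695004829127546]] ['fov_y', 'cx', 'cy', 'R', 't']
top 45.01859122557083 251.83612788239333 193.24427954691487 C [ 0.2153 -0.0127  1.5894] [[-0.018852883621443894, -0.9998201062808489, -0.0020793883014105508], [-0.9776970868466593, 0.01887075083082675, -0.20917050732509299], [0.20917211848311004, -0.0019104553469262667, -0.9778769733507663]] ['fov_y', 'cx', 'cy', 'R', 't']
wrist 66.11863532431073 263.01748064976164 194.41817153795313 C [0.2207 0.6169 0.3834] [[0.44641560783927486, 0.8948243272714038, -0.0015900945793188184], [0.8602855667200769, -0.4286943920874442, 0.2759164037999435], [0.24621504578438666, -0.12454132453148636, -0.9611803211225957]] ['fov_y', 'cx', 'cy', 'R', 't']
0.15 0.0188 [0.5502 0.0286 0.6065] [-0.7204 -3.0573  0.0024]
```

View pics/scene0.png

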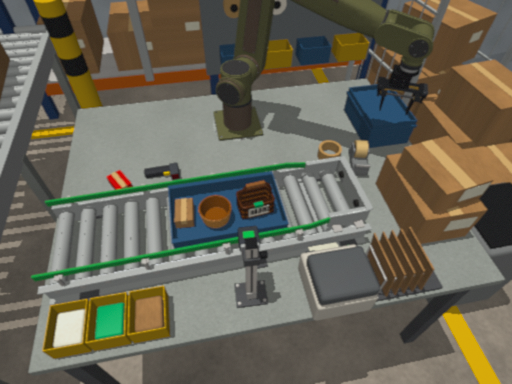

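View pics/top0.png

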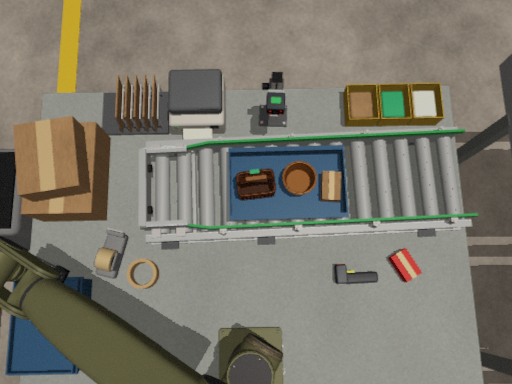

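View pics/wrist0.png

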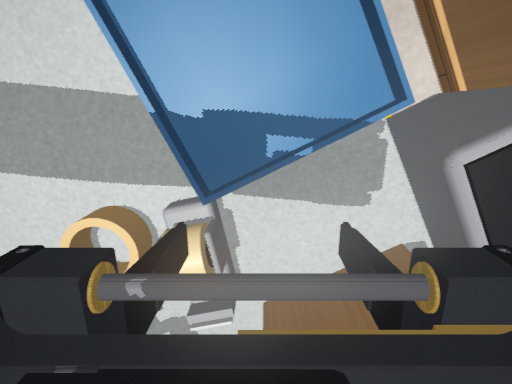

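```bash
python3 - <<'E'
import cv2
a=cv2.imread("pics/top0.png"); s=cv2.imread("pics/scene0.png")
cv2.imwrite("pics/top0a.png",cv2.resize(a[90:245,130:365],None,fx=3.4,fy=3.4,interpolation=2)) 
cv2.imwrite("pics/sc0a.png",cv2.resize(s[140:310,150:385],None,fx=3.4,fy=3.4,interpolation=2))
E
```

```text
(no output)
```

View pics/top0a.png

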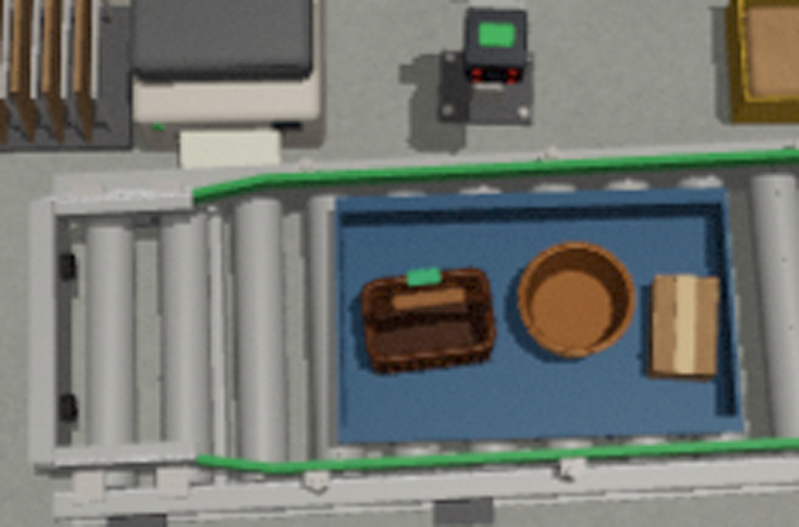

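View pics/sc0a.png

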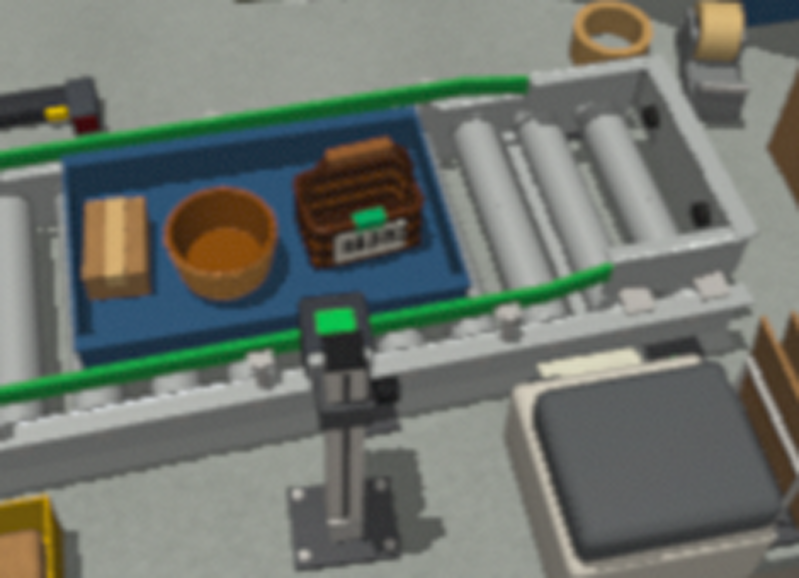

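```bash
cat > h.py <<'E'
import numpy as np,cv2
from plant import arm
np.set_printoptions(precision=4,suppress=True)
def ray(m,u,v):
    R=np.array(m['R']);t=np.array(m['t']);f=192/np.tan(np.radians(m['fov_y']/2))
    d=R.T@np.array([(u-m['cx'])/f,(v-m['cy'])/f,1]);return -R.T@t,d/np.linalg.norm(d)
def onz(m,u,v,z):
    c,d=ray(m,u,v);return c+d*(z-c[2])/d[2]
def tri(*mv):
    A=np.zeros((3,3));b=np.zeros(3);L=[ray(*x) for x in mv]
    for c,d in L:
        P=np.eye(3)-np.outer(d,d);A+=P;b+=P@c
    X=np.linalg.solve(A,b);return X,[np.linalg.norm((np.eye(3)-np.outer(d,d))@(X-c)) for c,d in L]
def proj(m,X):
    p=np.array(m['R'])@X+m['t'];f=192/np.tan(np.radians(m['fov_y']/2));return np.array([m['cx']+f*p[0]/p[2],m['cy']+f*p[1]/p[2]])
def blue(im,lo,hi):
    hsv=cv2.cvtColor(im,cv2.COLOR_RGB2HSV);k=cv2.inRange(hsv,(100,90,20),(125,255,255))
    k2=np.zeros_like(k);k2[lo[1]:hi[1],lo[0]:hi[0]]=k[lo[1]:hi[1],lo[0]:hi[0]]
    n,l,s,c=cv2.connectedComponentsWithStats(k2);i=1+s[1:,4].argmax();return (l==i).astype(np.uint8)
E
python3 - <<'E'
from h import *
T=arm.camera_model("top");S=arm.camera_model("scene")
t=cv2.imread("pics/top0.png")[:,:,::-1].copy();s=cv2.imread("pics/scene0.png")[:,:,::-1].copy()
k=blue(t,(130,120),(380,240));c=max(cv2.findContours(k,0,1)[0],key=cv2.contourArea)
ap=cv2.approxPolyDP(cv2.convexHull(c),5,True)[:,0];print("top tray",ap.tolist())
for u,v in ap:print(onz(T,u,v,.13))
k=blue(s,(150,150),(320,260));c=max(cv2.findContours(k,0,1)[0],key=cv2.contourArea)
ap=cv2.approxPolyDP(cv2.convexHull(c),5,True)[:,0];print("scene tray",ap.tolist())
for u,v in ap:print(onz(S,u,v,.13))
o=lambda p:(130+p[0]/3.4-.35,90+p[1]/3.4-.35); os=lambda p:(150+p[0]/3.4-.35,140+p[1]/3.4-.35)
print("stops",[onz(T,*o(p),.105) for p in [(74,267),(74,408)]],[onz(S,*os(p),.105) for p in [(644,117),(696,214)]])
print("grip",tri((T,*o((430,300))),(S,*os((360,151)))))
print("sticker",tri((T,*o((424,277))),(S,*os((369,217)))))
print("bread",tri((T,*o((576,292))),(S,*os((221,235)))))
print("readertop green",tri((T,*o((497,34))),(S,*os((336,320)))))
for p in [(468,9),(526,9),(526,66),(468,66),(471,82),(523,82)]: print('rd',p,o(p))
E
```

```text
top tray [[342, 145], [347, 215], [230, 219], [229, 149]]
[ 0.6842 -0.3154  0.13  ]
[ 0.4507 -0.3175  0.13  ]
[0.445  0.0556 0.13  ]
[0.6777 0.0568 0.13  ]
scene tray [[271, 171], [286, 226], [174, 245], [169, 186]]
[0.4447 0.0579 0.13  ]
[0.6911 0.0515 0.13  ]
[ 0.6946 -0.3089  0.13  ]
[ 0.4486 -0.3131  0.13  ]
stops [array([0.6243, 0.3158, 0.105 ]), array([0.4846, 0.3121, 0.105 ])] [array([0.4849, 0.3125, 0.105 ]), array([0.6242, 0.3191, 0.105 ])]
grip (array([ 0.5598, -0.0269,  0.2058]), [np.float64(0.0025891449079175743), np.float64(0.0025891449079175496)])
sticker (array([ 0.5966, -0.0234,  0.1475]), [np.float64(0.001573411850011388), np.float64(0.00157341185001139)])
bread (array([ 0.5822, -0.1684,  0.1351]), [np.float64(0.0010016859226521535), np.float64(0.001001685922652159)])
readertop green (array([ 0.787 , -0.092 ,  0.2715]), [np.float64(0.0016315074171339595), np.float64(0.0016315074171339213)])
rd (468, 9) (267.29705882352937, 92.29705882352941)
rd (526, 9) (284.3558823529412, 92.29705882352941)
rd (526, 66) (284.3558823529412, 109.06176470588235)
rd (468, 66) (267.29705882352937, 109.06176470588235)
rd (471, 82) (268.17941176470583, 113.76764705882354)
rd (523, 82) (283.4735294117647, 113.76764705882354)
```

```bash
cat >> h.py <<'E'
from scipy.spatial.transform import Rotation as Ro
def tool(yaw,flip=1,tilt=None):
    # tool z down, tool y = flip*(cos yaw, sin yaw,0)
    y=flip*np.array([np.cos(yaw),np.sin(yaw),0]);z=np.array([0,0,-1.]);x=np.cross(y,z)
    return Ro.from_matrix(np.array([x,y,z]).T).as_rotvec()
E
python3 - <<'E'
from h import *
T=arm.camera_model("top")
t=cv2.imread("pics/top0.png")[:,:,::-1].copy()
hsv=cv2.cvtColor(t,cv2.COLOR_RGB2HSV);g=cv2.inRange(hsv,(50,120,60),(80,255,255))
for r in [(125,160),(205,235)]:
    P=[]
    for u in range(215,455,4):
        v=np.where(g[r[0]:r[1],u])[0]
        if len(v):P.append(onz(T,u,v.mean()+r[0],.136)[:2])
    P=np.array(P);q=np.polyfit(P[:,1],P[:,0],1);r_=P[:,0]-np.polyval(q,P[:,1]);k=abs(r_)<.003;print(np.polyfit(P[k,1],P[k,0],1),k.sum())
R=Ro.from_rotvec(arm.get_eef_rot()).as_matrix();p=arm.get_tool_pos();W=arm.camera_model("wrist")
Rw=np.array(W['R']);C=-Rw.T@W['t'];print("cam in tool",R.T@(C-p));print("cam axes in tool\n",R.T@Rw.T)
for fl in (1,-1):
  for pos in [(.57,-.36,.3),(.57,-.36,.095),(.56,-.09,.095),(.555,.23,.2)]:
    print(fl,pos,arm.solve_ik(pos,tool(.02,fl)))
E
```

```text
[-0.0297  0.7019] 60
[-0.0301  0.4222] 60
cam in tool [ 0.078   0.0008 -0.1698]
cam axes in tool
 [[ 0.     -0.9611 -0.2761]
 [ 1.     -0.      0.0003]
 [-0.0003 -0.2761  0.9611]]
1 (0.57, -0.36, 0.3) [-0.6429  0.1388  1.492   0.      1.5108 -0.6629]
1 (0.57, -0.36, 0.095) [-0.6429  0.2706  1.6896  0.      1.1814 -0.6629]
1 (0.56, -0.09, 0.095) [-0.254   0.048   1.9413  0.      1.1523 -0.274 ]
1 (0.555, 0.23, 0.2) [0.3035 0.026  1.7786 0.     1.337  0.2835]
-1 (0.57, -0.36, 0.3) [-0.6429  0.1388  1.492   0.      1.5108  2.4787]
-1 (0.57, -0.36, 0.095) [-0.6429  0.2706  1.6896  0.      1.1814  2.4787]
-1 (0.56, -0.09, 0.095) [-0.254   0.048   1.9413  0.      1.1523  2.8676]
-1 (0.555, 0.23, 0.2) [ 0.3035  0.026   1.7786  0.      1.337  -2.8581]
```

```bash
cat >> h.py <<'E'
YAW=.03
lane=lambda y,z,off=0:np.array([.5625-.03*y+off,y,z])
E
python3 - <<'E'
from h import *
rv=tool(YAW)
arm.goto([.45,.1,.38],rv)
arm.goto(lane(-.365,.2),rv)
arm.move_l(lane(-.365,.093),rv,.15)
f0=arm.get_force();print(arm.get_time(),f0)
cv2.imwrite("pics/top1.png",arm.camera("top")[:,:,::-1])
arm.move_l(lane(-.335,.093),rv,.1);print(arm.get_force()-f0)
for y in (-.3,-.25,-.2):
    arm.move_l(lane(y,.093),rv,.1);print(y,arm.get_force()-f0,arm.get_time())
cv2.imwrite("pics/top2.png",arm.camera("top")[:,:,::-1])
cv2.imwrite("pics/sc2.png",arm.camera("scene")[:,:,::-1])
E
python3 - <<'E'
import cv2,numpy as np
a=cv2.imread("pics/top2.png")[90:270,130:400];b=cv2.imread("pics/sc2.png")[140:310,120:390]
cv2.imwrite("pics/c2.png",np.vstack([cv2.resize(x,None,fx=2,fy=1.7,interpolation=2) if 0 else cv2.resize(x,(540,300)) for x in (a,b)]))
E
```

```text
4.8 [-0.1274 -0.5174  0.1387]
[ 1.0678  1.0828 -0.3798]
-0.3 [ 0.0115  0.6076 -0.0384] 5.8
-0.25 [ 0.3693  0.0096 -0.8166] 6.45
-0.2 [ 0.5711 -0.2637 -0.4911] 7.1
```

View pics/c2.png

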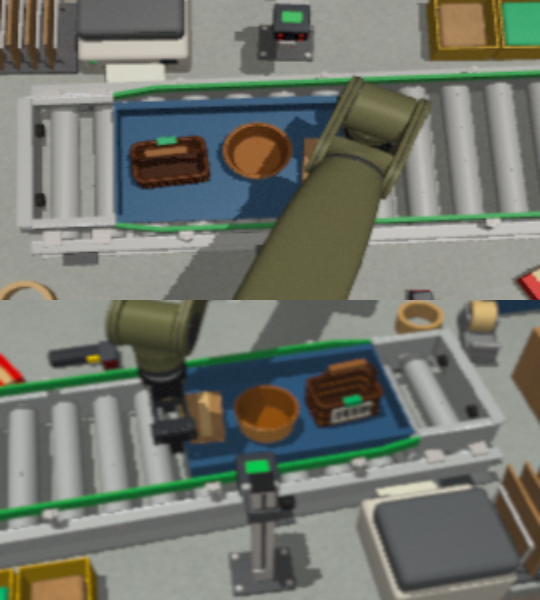

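```bash
python3 - <<'E'
from h import *
rv=tool(YAW);f0=np.array([-.13,-.52,.14])
y=-.2
while y<-.045:
    y+=.02 if y<-.1 else .004
    arm.move_l(lane(y,.093),rv,.06);f=arm.get_force()-f0;print(round(y,3),f,arm.get_time())
    if f[1]<-7 or abs(f[0])>12:break
cv2.imwrite("pics/top3.png",arm.camera("top")[:,:,::-1])
cv2.imwrite("pics/sc3.png",arm.camera("scene")[:,:,::-1])
E
python3 - <<'E'
import cv2,numpy as np
a=cv2.imread("pics/top3.png")[90:270,130:400];b=cv2.imread("pics/sc3.png")[140:310,120:390]
cv2.imwrite("pics/c3.png",np.vstack([cv2.resize(x,(540,300)) for x in (a,b)]))
E
```

```text
-0.18 [ 0.7154  0.9175 -0.5542] 7.6833
-0.16 [-0.1033  0.0935  0.3088] 8.1667
-0.14 [ 0.3649  0.706  -0.592 ] 8.65
-0.12 [0.1884 0.9557 0.8343] 9.1333
-0.1 [-0.4679  0.6728 -0.6754] 9.6167
-0.08 [1.098  0.6783 0.1242] 10.1
-0.076 [ 3.9695 -9.1346 -2.4904] 10.35
```

View pics/c3.png

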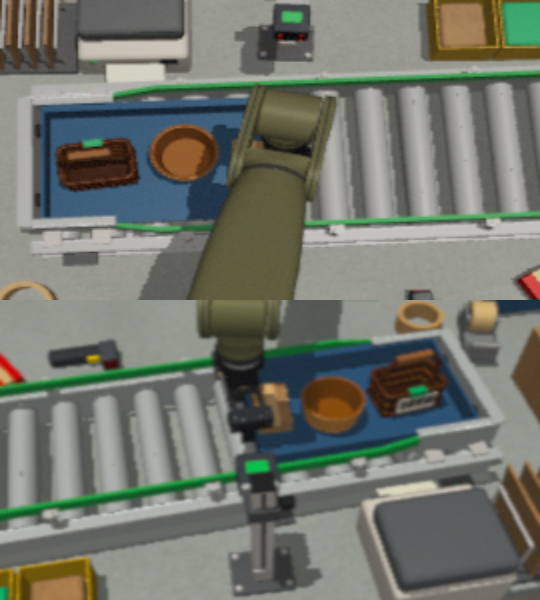

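```bash
cat >> h.py <<'E'
CT=np.array([.078,.0008,-.1698]);A=np.array([[0,-.9611,-.2761],[1,0,.0003],[-.0003,-.2761,.9611]])
def campose(C,target,right):
    f=np.array(target)-C;f/=np.linalg.norm(f);r=np.array(right,float);r-=f*(r@f);r/=np.linalg.norm(r);d=np.cross(f,r)
    R=np.array([r,d,f]).T@A.T
    return np.array(C)-R@CT,Ro.from_matrix(R).as_rotvec()
E
python3 - <<'E'
from h import *
arm.sleep(.2)
rv=tool(YAW)
arm.move_l(lane(-.11,.093),rv,.12);arm.move_l(lane(-.11,.27),rv,.3)
print(arm.get_time())
for C in [(.4,-.1,.4),(.35,-.1,.4),(.4,-.1,.5),(.45,-.1,.55),(.5,-.1,.6)]:
  for tz in (.25,.2):
    p,r=campose(np.array(C),(.74,-.1,tz),(0,-1,0));q=arm.solve_ik(p,r);print(C,tz,p,q)
cv2.imwrite("pics/top4.png",arm.camera("top")[:,:,::-1])
E
```

```text
11.825
(0.4, -0.1, 0.4) 0.25 [ 0.5577 -0.0991  0.2997] [-0.5429 -0.6895  2.5801  1.8343  0.5591 -0.3895]
(0.4, -0.1, 0.4) 0.2 [ 0.545  -0.0991  0.2821] [-0.5545 -0.741   2.5777  1.5232  0.536  -0.0979]
(0.35, -0.1, 0.4) 0.25 [ 0.5123 -0.0991  0.3075] [-0.6444 -0.8959  2.6828  1.7125  0.6494 -0.2428]
(0.35, -0.1, 0.4) 0.2 [ 0.5016 -0.0991  0.2907] [-0.6611 -0.9502  2.6805  1.4592  0.6516 -0.0089]
(0.4, -0.1, 0.5) 0.25 [ 0.5322 -0.0991  0.3679] [-0.562  -0.8541  2.4391  0.9796  0.6463  0.484 ]
(0.4, -0.1, 0.5) 0.2 [ 0.5199 -0.0991  0.3567] [-0.5663 -0.865   2.4231  0.8356  0.7125  0.6078]
(0.45, -0.1, 0.55) 0.25 [ 0.5582 -0.0991  0.3977] [-0.4824 -0.719   2.2535  0.6523  0.7244  0.7956]
(0.45, -0.1, 0.55) 0.2 [ 0.5462 -0.0991  0.3898] [-0.4825 -0.72    2.236   0.5663  0.7963  0.8652]
(0.5, -0.1, 0.6) 0.25 [ 0.5813 -0.0991  0.4318] [-0.4174 -0.582   2.0567  0.4198  0.8755  1.0172]
(0.5, -0.1, 0.6) 0.2 [ 0.571  -0.0991  0.4271] [-0.4159 -0.5779  2.0401  0.3753  0.9386  1.0494]
```

```bash
python3 - <<'E'
from h import *
import pickle
o=[]
for C in [(.45,-.13,.53),(.42,-.04,.5)]:
    p,r=campose(np.array(C),(.74,-.1,.24),(0,-1,0));arm.goto(p,r);W=arm.camera_model("wrist");o.append((W,arm.camera("wrist")))
o.append((arm.camera_model("top"),arm.camera("top")));o.append((arm.camera_model("scene"),arm.camera("scene")))
pickle.dump(o,open("o.pkl","wb"));print(arm.get_time())
for i in (0,1): cv2.imwrite(f"pics/w5{i}.png",o[i][1][:,:,::-1])
cv2.imwrite("pics/top5.png",cv2.resize(o[2][1][110:240,130:330,::-1],None,fx=4,fy=4,interpolation=2))
cv2.imwrite("pics/sc5.png",cv2.resize(o[3][1][140:290,220:420,::-1],None,fx=4,fy=4,interpolation=2))
E
```

```text
13.5333
```

View pics/w50.png

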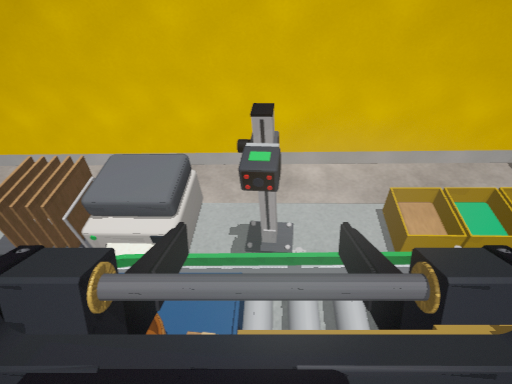

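View pics/w51.png

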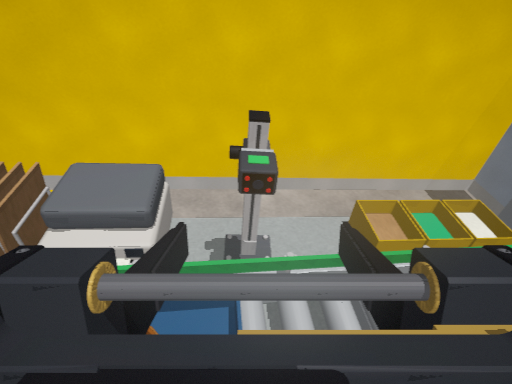

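View pics/top5.png

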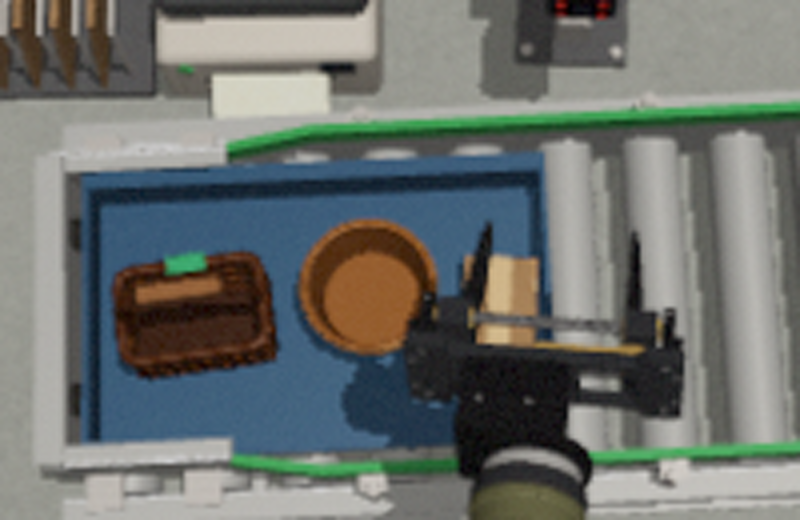

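View pics/sc5.png

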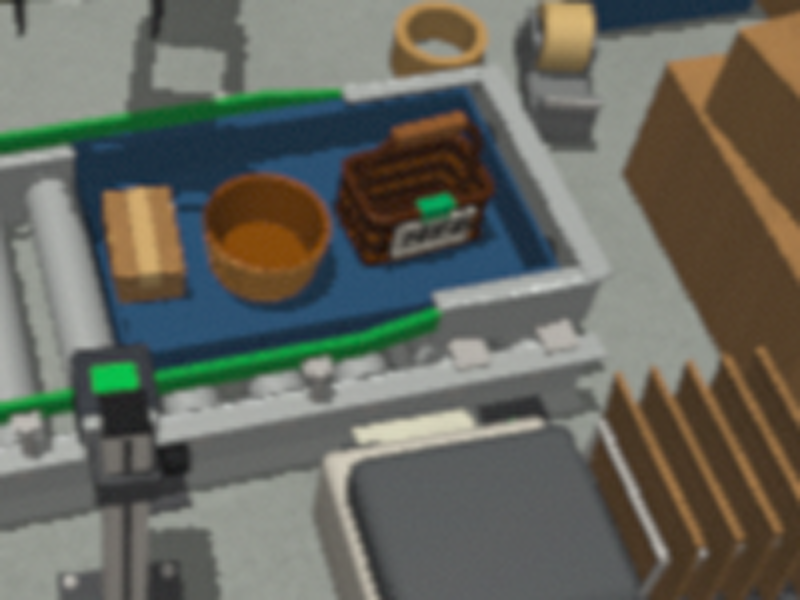

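```bash
cat > m.py <<'E'
from h import *
import pickle
o=pickle.load(open("o.pkl","rb"))
# lamps
V=[]
for m,im in o[:2]:
    hsv=cv2.cvtColor(im,cv2.COLOR_RGB2HSV)
    k=(((hsv[:,:,0]<8)|(hsv[:,:,0]>172))&(hsv[:,:,1]>150)&(hsv[:,:,2]>90)).astype(np.uint8)
    k[:160]=0;k[205:]=0;k[:,:225]=0;k[:,300:]=0
    n,l,s,c=cv2.connectedComponentsWithStats(k);c=[c[i] for i in range(1,n) if s[i,4]>2]
    c=sorted(c,key=lambda p:p[1]);c=sorted(c[:2],key=lambda p:p[0])+sorted(c[2:],key=lambda p:p[0]);V.append(c);print(np.array(c),s[1:,4])
L=[]
for i in range(4):
    X,e=tri((o[0][0],*V[0][i]),(o[1][0],*V[1][i]));L.append(X);print("lamp",X,e)
L=np.array(L);w=L.mean(0);print("win",w)
h=(L[1]+L[3]-L[0]-L[2]);print("left->right",h/2,"yaw",np.arctan2(h[0],-h[1]), "height",(L[0]+L[1]-L[2]-L[3])/2)
# column top cap quad -> axis
for i,p in ((0,(263,109.5)),(1,(259.5,116.5))):
    c=onz(o[i][0],*p,.31);d=c-w;print("col",c,"dist",np.hypot(*d[:2]),"yaw",np.arctan2(d[1],d[0]))
cc,e=tri((o[0][0],263,109.5),(o[1][0],259.5,116.5));print(cc,e)
T,S=o[2][0],o[3][0]
tp=lambda p:(130+(p[0]+.5)/4-.5,110+(p[1]+.5)/4-.5);sp=lambda p:(220+(p[0]+.5)/4-.5,140+(p[1]+.5)/4-.5)
g=tri((T,*tp((179,291))),(S,*sp((429,129))));print("grip",g)
a,b=onz(T,*tp((136,296)),.211),onz(T,*tp((221,284)),.211);print("grip ends",a,b,np.linalg.norm(a-b),"yaw",np.arctan2(-(a-b)[0],(a-b)[1]),(a+b)/2)
a,b=onz(S,*sp((391,136)),.205),onz(S,*sp((467,121)),.205);print("grip ends sc",a,b,np.linalg.norm(a-b),"yaw",np.arctan2(-(b-a)[0],(b-a)[1]),(a+b)/2)
# label quad in scene
lab=[(390,258),(472,236),(474,209),(397,230)]
st=tri((T,*tp((185,264))),(S,*sp((436,206))));print("sticker",st)
for n,p in [("tray fl",(82,174)),("fr",(85,440)),("bl",(543,154))]:print(n,onz(T,*tp(p),.13))
E
python3 m.py
```

```text
[[245.875  176.1667]
 [268.8095 177.0952]
 [247.2778 186.6111]
 [269.2222 187.5   ]] [24 21 18 18]
[[246.7083 178.    ]
 [269.5    179.    ]
 [246.     189.    ]
 [268.0909 189.9091]] [24 24 21 22]
lamp [ 0.7573 -0.074   0.2561] [np.float64(8.154333602882846e-05), np.float64(8.154333602893947e-05)]
lamp [ 0.7548 -0.1062  0.2565] [np.float64(4.8066845686311896e-05), np.float64(4.8066845686326337e-05)]
lamp [ 0.7571 -0.0741  0.2363] [np.float64(9.766316068419748e-05), np.float64(9.766316068430124e-05)]
lamp [ 0.754  -0.1061  0.2373] [np.float64(2.495984765338211e-06), np.float64(2.4959847650839833e-06)]
win [ 0.7558 -0.0901  0.2466]
left->right [-0.0028 -0.0321  0.0007] yaw -0.08580283770580702 height [0.0005 0.     0.0195]
col [ 0.8439 -0.0961  0.31  ] dist 0.08833456114951359 yaw -0.06845931644540447
col [ 0.8431 -0.0963  0.31  ] dist 0.08756970279558629 yaw -0.07115236147083093
[ 0.8433 -0.0963  0.3101] [np.float64(0.00020028558824999214), np.float64(0.00020028558824988267)]
grip (array([0.5507, 0.2234, 0.2049]), [np.float64(0.001466218301911016), np.float64(0.001466218301911021)])
grip ends [0.5455 0.2537 0.211 ] [0.5536 0.1888 0.211 ] 0.06537750462230693 yaw 0.12544269584435624 [0.5495 0.2213 0.211 ]
grip ends sc [0.5526 0.1906 0.205 ] [0.548  0.2598 0.205 ] 0.06942393248419942 yaw 0.06654779476453751 [0.5503 0.2252 0.205 ]
sticker (array([0.5873, 0.2285, 0.1447]), [np.float64(0.000887104931860086), np.float64(0.0008871049318600877)])
tray fl [0.6686 0.3159 0.13  ]
fr [0.4478 0.3075 0.13  ]
bl [ 0.6784 -0.0629  0.13  ]
```

```bash
python3 - <<'E'
from h import *
rv=tool(.1)
arm.goto([.5505,.2235,.33],rv)
arm.move_l([.5505,.2235,.225],rv,.2)
cv2.imwrite("pics/w6.png",arm.camera("wrist")[:,:,::-1])
W=arm.camera_model("wrist");print(proj(W,np.array([.5505,.2235,.213])))
cv2.imwrite("pics/sc6.png",cv2.resize(arm.camera("scene")[140:290,220:420,::-1],None,fx=4,fy=4,interpolation=2));print(arm.get_time(),arm.get_force())
E
```

```text
[260.8979 230.7917]
15.4167 [-0.0944 -0.5338  0.0335]
```

View pics/w6.png

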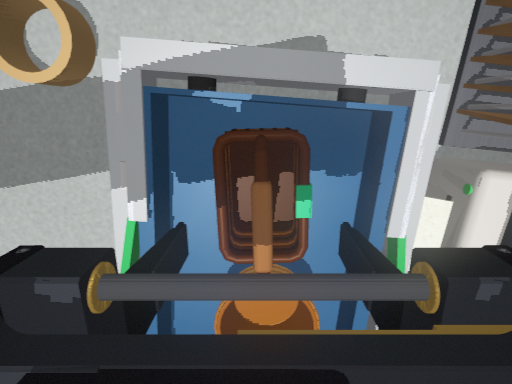

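View pics/sc6.png

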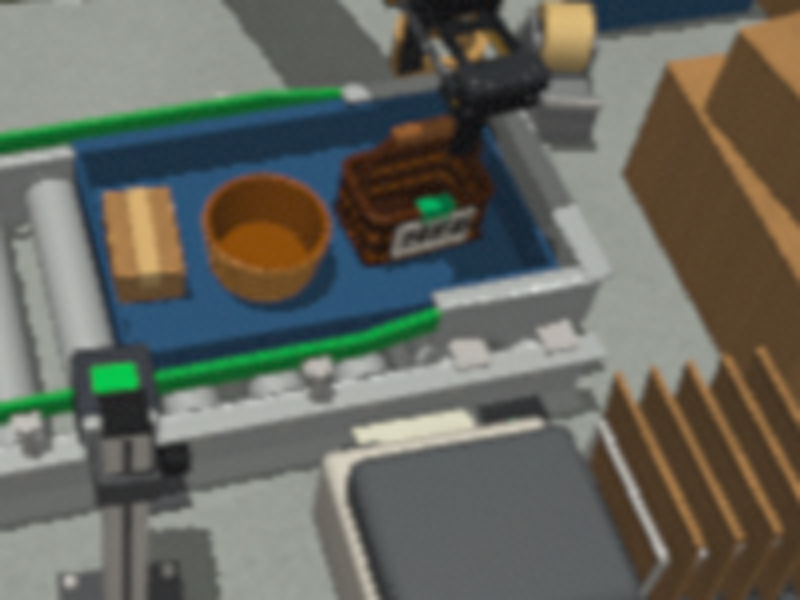

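```bash
python3 - <<'E'
from h import *
rv=tool(.1)
arm.move_l([.5508,.2232,.186],rv,.1);print(arm.get_force())
arm.command_gripper(0.0,25);print("w",arm.get_width(),arm.get_force())
arm.move_l([.5508,.2232,.236],rv,.08);print(arm.get_width(),arm.get_force())
arm.move_l([.5508,.2232,.355],rv,.2);arm.sleep(.2);print(arm.get_width(),arm.get_force(),arm.get_time())
cv2.imwrite("pics/w7.png",arm.camera("wrist")[:,:,::-1])
cv2.imwrite("pics/sc7.png",cv2.resize(arm.camera("scene")[90:290,170:420,::-1],None,fx=3,fy=3,interpolation=2))
E
```

```text
[ 0.5299  0.9813 -0.0063]
w 0.014177564708233193 [-0.2186  0.8509 -0.4369]
0.014002316663741606 [-0.3819 -0.3716 -1.7863]
0.014001849605471043 [-0.1739  0.3839 -1.2545] 18.9167
```

View pics/w7.png

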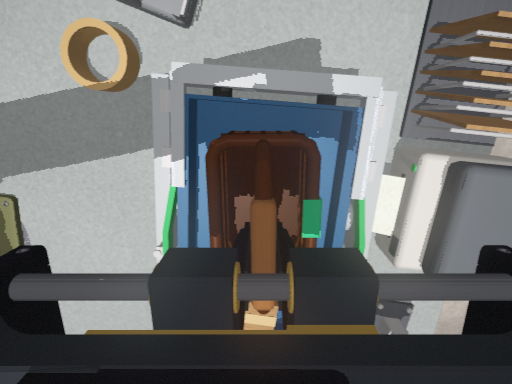

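View pics/sc7.png

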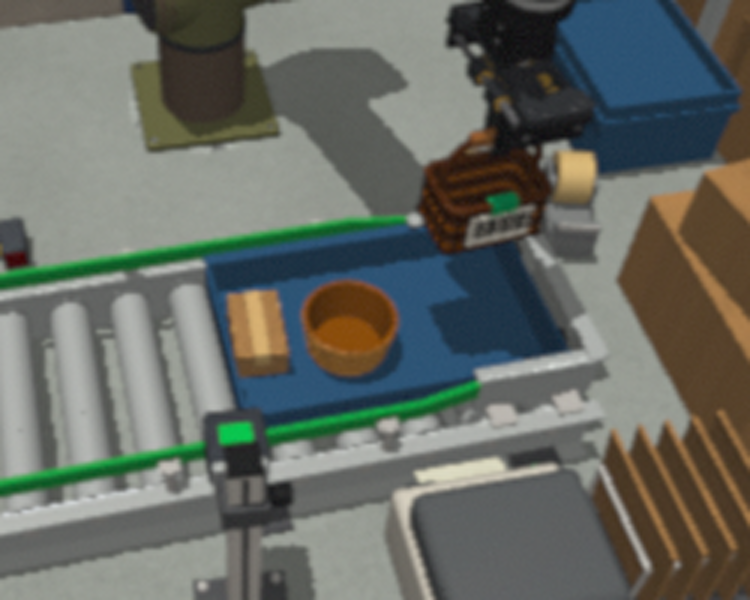

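```bash
python3 - <<'E'
from h import *
rv=tool(-.075)
arm.move_l([.594,-.078,.355],rv,.15)
arm.move_l([.594,-.078,.318],rv,.08);arm.sleep(.3)
print(arm.get_tool_pos(),arm.get_width(),arm.get_force(),arm.get_time())
S=arm.camera_model("scene");T=arm.camera_model("top")
im=arm.camera("scene");cv2.imwrite("pics/sc8r.png",im[:,:,::-1]);t=arm.camera("top");cv2.imwrite("pics/top8r.png",t[:,:,::-1])
cv2.imwrite("pics/w8.png",arm.camera("wrist")[:,:,::-1])
c=lambda y,p=-.075:[proj(S,np.array(X)) for X in y]
lab=np.array([.6361,-.081,.2466]);ax=np.array([np.cos(.075),-np.sin(.075),0]);ay=np.array([np.sin(.075),np.cos(.075),0]);az=np.array([0,0,1])
for a,b in [(-1,-1),(1,-1),(1,1),(-1,1)]:
    p=proj(S,lab+ay*.036*a+az*.021*b);print(a,b,p);cv2.circle(im,tuple(int(round(v)) for v in p),0,(255,0,255),-1)
g=proj(S,lab+az*.022);print(g)
cv2.imwrite("pics/sc8.png",cv2.resize(im[110:290,170:420,::-1],None,fx=3.2,fy=3.2,interpolation=0))
cv2.imwrite("pics/top8.png",cv2.resize(t[80:240,130:380,::-1],None,fx=3,fy=3,interpolation=2))
E
```

```text
[ 0.5942 -0.078   0.3187] 0.013944813651521159 [-1.2687  0.2256 -0.5563] 22.1
-1 -1 [230.8539 201.7746]
1 -1 [254.0347 199.7205]
1 1 [254.1786 191.0867]
-1 1 [230.3017 193.1525]
[242.2697 191.9048]
```

View pics/sc8.png

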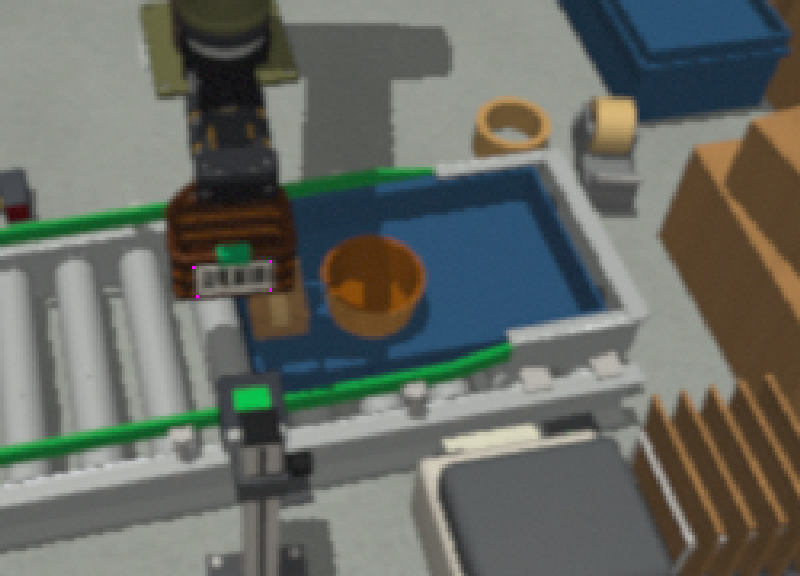

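View pics/top8.png

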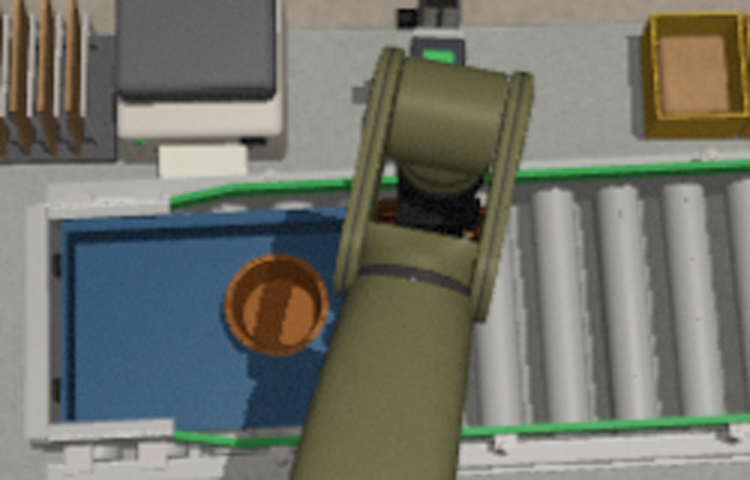

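View pics/w8.png

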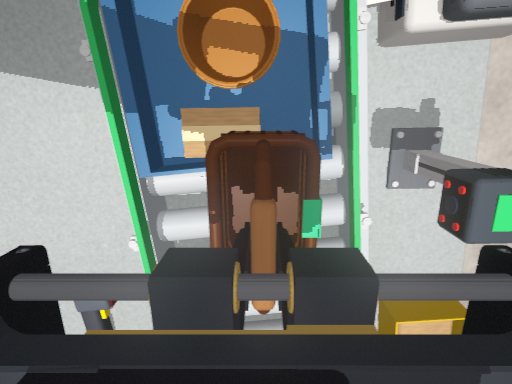

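```bash
python3 - <<'E'
from h import *
T=arm.camera_model("top");t=arm.camera("top")
k=blue(t,(130,120),(250,240));c=max(cv2.findContours(k,0,1)[0],key=cv2.contourArea)
a=cv2.approxPolyDP(cv2.convexHull(c),5,True)[:,0];print([onz(T,*p,.13)[:2] for p in a])
print(np.abs(arm.get_joint_velocities()).max(),arm.get_width())
arm.hand_in();print(arm.get_time())
E
```

```text
[array([0.6768, 0.0075]), array([0.5752, 0.009 ]), array([0.4418, 0.0556]), array([0.4499, 0.3103]), array([0.669, 0.313])]
0.0017662609067935757 0.014038149239031501
the job is handed in; nothing more can be done
the job is handed in; nothing more can be done
```

I pushed the tray along the rollers until it met the stops, lifted the brown basket by its handle and handed the job in while holding it up to the reader. The last reading before hand-in was 22.1 s; hand-in gives no verdict.

**Tray:** The push ended with about 9 N of resistance at y ≈ -0.076, where I expected the stops. My last top view put the front edge at y ≈ 0.310–0.313, against about 0.3145 for the stop faces. That is 2–4 mm short, within both the 8 mm limit and my measuring error. The light basket and carton were upright in the tray in the wrist view.

**Basket:** The label corners I predicted for the reading place fell on the label's corners in the scene view, to about a pixel. I aimed at the window measured at (0.756, -0.090, 0.247), turned about -0.075 rad. My two estimates of that turn, from the lamps (-0.086) and the column (-0.070), differed by about 0.016 rad. The fingers held the 14 mm bar steadily, with the arm at rest.

**Disagreement:** Before the grasp, two views gave the basket's turn as 0.125 and 0.067 rad. I used 0.1, and the wrist view then showed the bar lined up with the fingers.

I saw no contact with the reader or the bench items in the pictures, but I did not measure whether they had moved.

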